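# Tip the incense tile out of its stand

### The job

Take the rectangular porcelain tile out of its wooden incense stand for cleaning: press down the tile's end at the open end of the stand so that its other end tips well up, then take it by the raised end and lay it flat inside the steel tray. Set it down gently, never dropping it, and do not bump the ceramic tiger.

Things in the scene. Friction and masses are not known exactly. Their poses are not given: they have to be found in the camera images.
- stand: Fixed dark wooden block, 124 (x) x 76 (y) x 40 mm tall, origin centre of underside. Its 60 mm wide well, between 8 mm side walls, is closed at the +x end, open at the -x end (roughly towards the robot). The tile lies in it on a hidden cradle, pivot along y at x = -10, z = 26 mm; it rocks only one way, -x end down, 0 to 0.5 rad, and stays where left. A similar block with a round disc is not meant.
- tile_mid (a point): Centre of the loose white tile, 100 (x) x 56 (y) x 10 mm, 110 g; at first over the stand's centre, 35 mm up, top flush with the walls, axes as the stand's. Pressed 12 mm from its -x end (2 to 5 N), it yields 9 to 12 mm under a 20 mm wide fingertip before a firm stop; its +x end then stands 25 mm above the walls, to grip from above across its width, fingertips just above the side walls.
- tray_in (a point): Centre of the inner floor (3 mm above the ledge) of the fixed shallow stainless steel tray, 180 mm (its x) x 130 mm (its y) outside, walls 3 mm thick, rim 16 mm above the ledge; axes along the tray's sides.
- tiger_mid (a point): Middle of the ceramic tiger figurine, orange with black stripes on a 60 x 30 mm base, 68 mm tall (this point is 30 mm above its foot), standing on the far part of the ledge, not to be bumped.
Things that resemble listed ones, but are neither listed nor needed, are in the scene too. Of the things that look like the part that bears tray_in, take the one that is farthest to the robot's right at the start. Of the things shaped like the part that bears tile_mid, the white one is meant.

How it is judged:
By the outcome, as a careful person would: the job done as asked, in the order asked, and still so for the second after the job is handed in, with the robot touching nothing.
It also fails if it takes over 53 s, if anything falls off the work surface, if the arm or the gripper's body presses on something with over 40 N, if the wrist force passes 120 N, or if a joint passes its speed limit or range.

### The arm

A 6-joint arm with a two-finger parallel gripper is mounted at the origin on the work surface. World frame = base frame: x ahead of the robot, y to its left, z up, the work surface at z = 0. Lengths are in m, angles in rad, forces in N, time in s.
With the tool pointing down it reaches from about 0.275 to 0.85 m from the base axis. Payload 19 kg.
Tool frame: the origin (TCP) lies midway between the tips of the shut fingers; the grasp point (between the pads) lies 19 mm behind it; z points along the fingers, y is the line along which they close (so a half turn about z gives the same grasp; the last joint's range is limited). The gripper opens to 85 mm and grips with 20 to 120 N. Pads are 22 mm wide; open, the fingers measure 114 mm over their backs; the gripper's body (76 mm by 85 mm) begins 54 mm behind the grasp point. The pads swing forward as they close: fully open they stand 13 mm farther back than shut.
Start: joints at [-1.299, 0.15, 1.437, -0, 1.554, -0.134], TCP at [0.227, -0.528, 0.231] pointing down, gripper open.
Joint ranges: [-2.8, 2.8], [-0.68, 2.1], [0.12, 2.68], [-1.39, 4.53], [0.16, 2.79], [-2.81, 2.81]. Speed limits (rad/s): [1.89, 1.89, 2.22, 3.01, 3.01, 3.01].

### API

Orientations are given as a unit quaternion [w, x, y, z].
In Python, from cell import * gives the robot as it stands.
- The arm moves only by the shell command python3 -m jog 'ROWS' [FORCE]. ROWS is JSON, a list of rows, each an object of numbers: "hand": the opening, from 0 (shut) to 1 (fully open); "x", "y", "z": the shift along the world's x, y, z in units of 0.15 m (1.0 is 0.15 m); "twist": the turn about the world's z in units of 180 degrees (1.0 is 180 degrees). A call has 1 to 8 rows; each row is the pose to reach, as a shift and turn from the pose commanded when the call began, turning the shorter way round; what a row does not reach only later rows make up. A row lasts 1/12 s, in which the tool goes at most 41.7 mm and 7.16 degrees, less where a joint would pass 70% of its speed; a pose out of reach is approached as far as the arm can. A call with a number of a shift or a turn outside -1 to 1 is refused whole. A call with a gripper value outside its range is refused whole. The fingers move at their own pace and stop on an object; FORCE is the grip in N (left out, the last holds). Time passes only in rows, so rows that repeat a pose let the fingers close. It gives the time, the measured TCP pose, the force, the opening and the grip force at its end, in the units of the state.
- observe(): the state, without advancing time (a new reading comes with each control period).
- capture(name): name is "scene" or "top" or "wrist"; returns the picture (384x512x3 uint8, red, green, blue); there is no depth.
- camera_info(name): a dict with "vertical_fov" (degrees; the focal length in pixels is half the picture's height over the tangent of half this angle, whatever the lens; pixels are square), "cx", "cy" (the principal point, pixels), "world_from_camera" (4x4, takes a point from camera to world coordinates). Camera axes: x right, y down, z forward; pixel columns grow to the right and rows downward; lengths in m; the calibration is good to about 2 mm. A picture is of the moment at which its call begins: read the wrist's pose just before it. camera_info takes no time and is no camera call; for the wrist camera it gives the pose at the moment of the call.
- sign_off(): hands the job in; it is judged then, once.
Trained networks look in the newest picture that a camera, given by its name, has taken for a name from the list of things; names that differ only in an ending like _2 or _b are one class to them, and where a whole thing is asked for, a point or a joint stands for the part that bears it (a point fixed in the world has none). Each returns a list of dicts, best first, with "confidence" (0 to 1); they miss things now and then, are a little off and sometimes report something else, mostly with a low value. They report only what shows in the picture. A call takes as long as a camera call. They do not tell look-alikes from the thing itself.
- outline_of(query, camera): "region" (384x512 bool, what is visible of it) and "centre" ([column, row] in pixels, amid what is visible of it).
The state is a dict: "clock": time; "q": joint angles; "qvel": joint speeds; "tau": joint torques, N m; "tcp_pos": TCP position; "tool_rot": TCP orientation; "contact_force": force on the tool from outside, world axes, zero at the start; "wrist_torque": the same for the moment, N m; "grip_width": finger opening in m; "grasp_force": force on a finger pad.
Only numpy, scipy, OpenCV 4.12 (cv2) and the standard library are available. Lean on these libraries where they do the work, as an engineer would, in place of code of your own. Each camera call takes 0.05 s, during which the arm holds its last target. There are 200 camera calls.

## Working session

There is one attempt and no reset: what is moved stays moved. The work goes in short steps, Python scripts to look and compute and a shell command to move; the robot and the scene stay as the last step left them, time stands still between calls to the robot, and variables do not carry over. Pictures are saved under pics/ and viewed, at most 10 in all, crops included, and the job is handed in when it is done.

```bash
mkdir -p pics; ls
cat > h.py <<'E'
from cell import *
import numpy as np, cv2
def ray(cam,uv,z,info=None):
    c=info or camera_info(cam);T=np.array(c["world_from_camera"])
    f=192/np.tan(np.radians(c["vertical_fov"])/2)
    d=T[:3,:3]@np.array([(uv[0]-c["cx"])/f,(uv[1]-c["cy"])/f,1]);o=T[:3,3]
    return o+d*(z-o[2])/d[2]
def save(n,im): cv2.imwrite(f"pics/{n}.png",im[:,:,::-1])
E
python3 - <<'E'
from h import *
a=capture("scene");b=capture("top")
save("s1",a);save("t1",b)
for c in("scene","top"):
    i=camera_info(c);print(c,i["vertical_fov"],i["cx"],i["cy"],np.round(i["world_from_camera"],3).tolist())
    for q in("stand","tile_mid","tray_in","tiger_mid"):
        for r in outline_of(q,c):
            m=r["region"].astype(np.uint8);p=cv2.findNonZero(m)
            print(q,round(r["confidence"],2),np.round(r["centre"]),int(m.sum()),np.round(cv2.boxPoints(cv2.minAreaRect(p))).tolist(),np.round(ray(c,r["centre"],0.035),3))
print(observe())
E
```

```text
pics
scene 42.70842717092635 258.1321352779189 196.1966369598447 [[-0.533, 0.473, -0.702, 1.462], [0.846, 0.293, -0.445, 0.685], [-0.005, -0.831, -0.556, 0.751], [0.0, 0.0, 0.0, 1.0]]
stand 0.65 [223. 204.] 756 [[202.0, 209.0], [212.0, 172.0], [251.0, 182.0], [241.0, 219.0]] [0.638 0.054 0.035]
tile_mid 0.83 [271. 178.] 467 [[254.0, 174.0], [291.0, 168.0], [293.0, 182.0], [256.0, 188.0]] [0.463 0.093 0.035]
tile_mid 0.63 [226. 187.] 443 [[210.0, 196.0], [228.0, 171.0], [243.0, 182.0], [225.0, 207.0]] [0.568 0.014 0.035]
tray_in 0.75 [399. 264.] 3547 [[353.0, 275.0], [379.0, 220.0], [444.0, 251.0], [418.0, 306.0]] [0.622 0.512 0.035]
tray_in 0.62 [313. 216.] 2488 [[275.0, 223.0], [329.0, 175.0], [361.0, 211.0], [307.0, 259.0]] [0.563 0.276 0.035]
tiger_mid 0.66 [126. 205.] 522 [[105.0, 198.0], [134.0, 185.0], [145.0, 209.0], [116.0, 222.0]] [ 0.771 -0.155  0.035]
tiger_mid 0.43 [315. 219.] 2440 [[276.0, 223.0], [330.0, 176.0], [360.0, 212.0], [307.0, 258.0]] [0.57  0.285 0.035]
top 50.08766494977101 248.92273568640744 186.02853192259164 [[0.001, -0.986, 0.166, 0.401], [-1.0, 0.002, 0.
[... 776 characters left out ...]
array([-1.29899179e+00,  1.50527626e-01,  1.43744703e+00,  1.97631471e-05,
        1.55378893e+00, -1.34001938e-01]), 'qvel': array([ 1.26646135e-04,  2.41136209e-04,  9.15850013e-05, -1.44470044e-03,
        4.59836719e-04,  6.21977015e-04]), 'tau': array([-1.19130123e-03, -7.12293577e+01, -5.70731950e+01, -2.32320081e-04,
        1.80938954e-03,  1.43446232e-05]), 'tcp_pos': array([ 0.22696205, -0.52826522,  0.23122739]), 'tool_rot': array([-8.59445492e-05,  9.79485695e-01,  2.01513689e-01,  3.97254919e-06]), 'contact_force': array([ 1.22902162,  0.59152575, -0.78705607]), 'wrist_torque': array([ 0.00869839, -0.01566226, -0.04947188]), 'grasp_force': 0.0, 'grip_width': 0.08554359163305927}
```

Run:
```python
import cv2,numpy as np
a=cv2.imread("pics/s1.png");b=cv2.imread("pics/t1.png")
A=cv2.resize(a[130:330,80:480],None,fx=2,fy=1.5*1.0) if 0 else a[140:320,80:460]
B=b[90:290,80:400]
A=cv2.resize(A,(633,300));B=cv2.resize(B,(800,500))
cv2.imwrite("pics/v1.png",B);cv2.imwrite("pics/v2.png",cv2.resize(a[140:320,80:460],(800,379)))
```

```text
(no output)
```

View pics/v1.png

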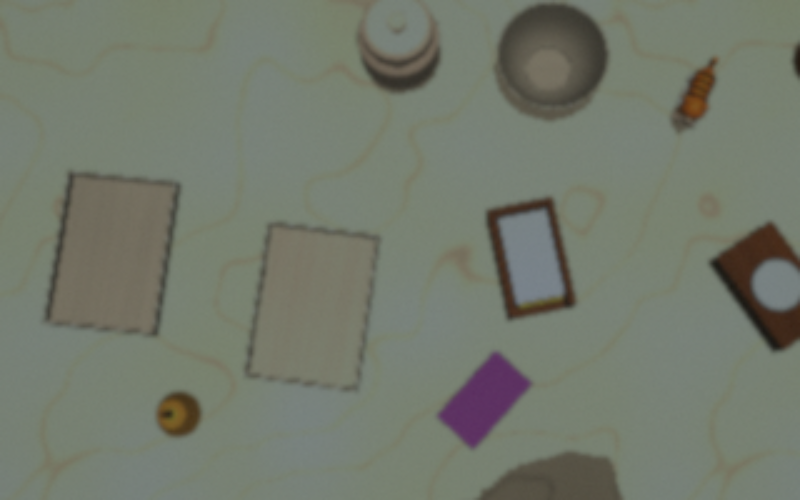

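View pics/v2.png

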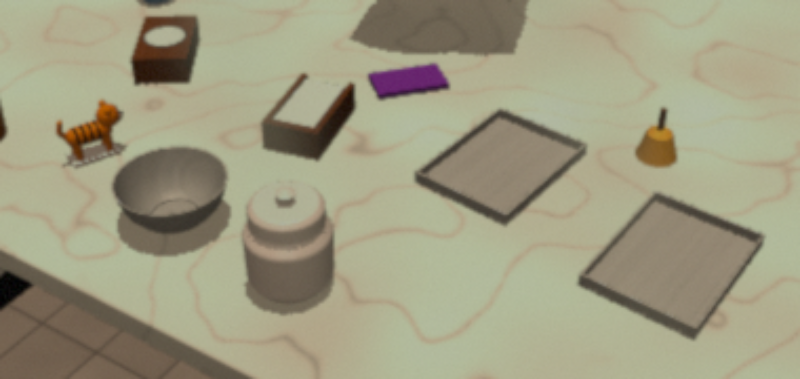

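The top view shows the white tile in its stand near (293,193), yellow cradle at its open end; the disc stand is further right, and the right-hand tray is near (205,212). The tiger is at (358,127), well away from the path, with a bowl behind the stand.

```bash
cat >> h.py <<'E'
def rect(cam,m,z,info=None):
    c=max(cv2.findContours(m.astype(np.uint8),0,1)[0],key=cv2.contourArea)[:,0]
    P=np.array([ray(cam,p,z,info)[:2] for p in c],dtype=np.float32)*1000
    (cx,cy),_,_=r=cv2.minAreaRect(P)
    b=cv2.boxPoints(r);e=[b[1]-b[0],b[2]-b[1]];e.sort(key=np.linalg.norm)
    l=e[1]*(1 if e[1][0]>0 else -1)
    return np.round([cx,cy]),np.degrees(np.arctan2(l[1],l[0])).round(1),[round(float(np.linalg.norm(x))) for x in e]
E
python3 - <<'E'
from h import *
capture("top")
for q,z in(("tile_mid",.04),("stand",.04),("tray_in",.016),("tray_in",.003)):
    for r in outline_of(q,"top"): print(q,round(r["confidence"],2),rect("top",r["region"],z))
print(np.round(camera_info("wrist")["world_from_camera"],3).tolist(), camera_info("wrist")["vertical_fov"])
E
```

```text
tile_mid 0.93 (array([573.,  22.]), np.float32(11.3), [56, 100])
tile_mid 0.86 (array([416.,  75.]), np.float32(-42.0), [58, 101])
stand 0.67 (array([571.,  23.]), np.float32(11.4), [79, 129])
tray_in 0.86 (array([521., 270.]), np.float32(-7.9), [130, 180])
tray_in 0.86 (array([523., 272.]), np.float32(-7.9), [131, 183])
[[0.394, -0.87, -0.295, 0.303], [-0.919, -0.373, -0.127, -0.496], [0.0, 0.322, -0.947, 0.375], [0.0, 0.0, 0.0, 1.0]] 61.85410862847428
```

```bash
python3 -m jog '[{"hand":0,"x":0.26,"y":0.45},{"hand":0,"x":0.52,"y":0.9},{"hand":0,"x":0.52,"y":0.9},{"hand":0,"x":0.52,"y":0.9},{"hand":0,"x":0.52,"y":0.9}]' 40; python3 -m jog '[{"hand":0,"x":0.52,"y":0.9,"twist":-0.067},{"hand":0,"x":0.52,"y":0.9,"twist":-0.067},{"hand":0,"x":0.52,"y":0.9,"twist":-0.067},{"hand":0,"x":0.52,"y":0.9,"twist":-0.067},{"hand":0,"x":0.52,"y":0.9,"twist":-0.067}]'; python3 -m jog '[{"hand":0,"x":0.52,"y":0.9},{"hand":0,"x":0.52,"y":0.9},{"hand":0,"x":0.52,"y":0.9},{"hand":0,"x":0.52,"y":0.9},{"hand":0,"x":0.52,"y":0.9}]'; python3 -m jog '[{"hand":0,"x":0.5,"y":0.92,"z":-0.3},{"hand":0,"x":0.5,"y":0.92,"z":-0.3},{"hand":0,"x":0.5,"y":0.92,"z":-0.3},{"hand":0,"x":0.5,"y":0.92,"z":-0.3},{"hand":0,"x":0.5,"y":0.92,"z":-0.3},{"hand":0,"x":0.5,"y":0.92,"z":-0.3}]'
python3 - <<'E'
from h import *
o=observe();i=camera_info("wrist");a=capture("wrist");save("w1",a)
print(o["clock"],o["tcp_pos"],o["tool_rot"],o["contact_force"],o["grip_width"])
for r in outline_of("tile_mid","wrist"): print(round(r["confidence"],2),r["centre"],rect("wrist",r["region"],.04,i))
for r in outline_of("stand","wrist"): print(round(r["confidence"],2),r["centre"],rect("wrist",r["region"],.04,i))
E
```

```text
0.75 [ 0.22695757 -0.52829022  0.23128057] [-2.25184535e-05  9.79487785e-01  2.01503542e-01 -1.01445964e-05] [ 0.20637733 -0.61259423  0.54835682] 0.08533064756786612schema error: expected keys hand, x, y, z, twist
schema error: expected keys hand, x, y, z, twist
schema error: expected keys hand, x, y, z, twist
schema error: expected keys hand, x, y, z, twist
```

View pics/w1.png

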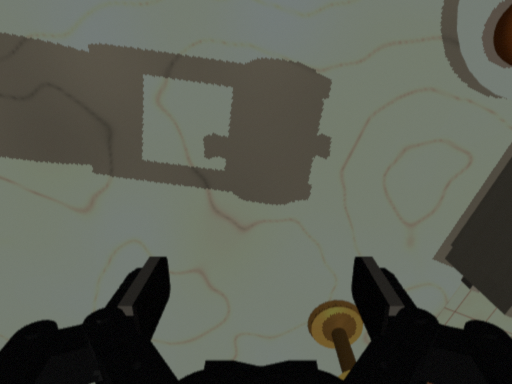

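The moves were refused (every key is required in each row), so the picture only shows the start position: bare table and open fingers. I'll redo them with full rows.

```bash
python3 -m jog '[{"hand":0,"x":0.26,"y":0.45,"z":0,"twist":0},{"hand":0,"x":0.52,"y":0.9,"z":0,"twist":0},{"hand":0,"x":0.52,"y":0.9,"z":0,"twist":0},{"hand":0,"x":0.52,"y":0.9,"z":0,"twist":0},{"hand":0,"x":0.52,"y":0.9,"z":0,"twist":0}]' 40 && python3 -m jog '[{"hand":0,"x":0.52,"y":0.9,"z":0,"twist":-0.067},{"hand":0,"x":0.52,"y":0.9,"z":0,"twist":-0.067},{"hand":0,"x":0.52,"y":0.9,"z":0,"twist":-0.067},{"hand":0,"x":0.52,"y":0.9,"z":0,"twist":-0.067},{"hand":0,"x":0.52,"y":0.9,"z":0,"twist":-0.067}]' && python3 -m jog '[{"hand":0,"x":0.52,"y":0.9,"z":0,"twist":0},{"hand":0,"x":0.52,"y":0.9,"z":0,"twist":0},{"hand":0,"x":0.52,"y":0.9,"z":0,"twist":0},{"hand":0,"x":0.52,"y":0.9,"z":0,"twist":0},{"hand":0,"x":0.52,"y":0.9,"z":0,"twist":0}]' && python3 -m jog '[{"hand":0,"x":0.5,"y":0.92,"z":-0.3,"twist":0},{"hand":0,"x":0.5,"y":0.92,"z":-0.3,"twist":0},{"hand":0,"x":0.5,"y":0.92,"z":-0.3,"twist":0},{"hand":0,"x":0.5,"y":0.92,"z":-0.3,"twist":0},{"hand":0,"x":0.5,"y":0.92,"z":-0.3,"twist":0},{"hand":0,"x":0.5,"y":0.92,"z":-0.3,"twist":0}]'
python3 - <<'E'
from h import *
o=observe();i=camera_info("wrist");a=capture("wrist");save("w2",a)
print(o["clock"],o["tcp_pos"],o["tool_rot"],o["contact_force"],o["grip_width"])
for r in outline_of("tile_mid","wrist"): print(round(r["confidence"],2),r["centre"],rect("wrist",r["region"],.04,i))
for r in outline_of("stand","wrist"): print(round(r["confidence"],2),r["centre"],rect("wrist",r["region"],.04,i))
E
```

```text
clock: 1.32
tcp_pos: [0.3071, -0.3893, 0.2319]
tool_rot: [0.0, 0.979, 0.203, 0.001]
contact_force: [0.2, -0.5, 0.3]
grip_width: 0.0258
grasp_force: 0.0
clock: 1.73
tcp_pos: [0.3852, -0.2538, 0.2317]
tool_rot: [-0.0, 0.995, 0.1, 0.001]
contact_force: [0.0, -2.1, 0.5]
grip_width: 0.0
grasp_force: 0.0
clock: 2.15
tcp_pos: [0.4628, -0.1194, 0.2314]
tool_rot: [-0.001, 0.995, 0.099, 0.0]
contact_force: [-0.2, -0.3, -0.6]
grip_width: 0.0001
grasp_force: 0.0
clock: 2.65
tcp_pos: [0.5361, 0.0158, 0.1853]
tool_rot: [-0.0, 0.995, 0.099, -0.001]
contact_force: [0.1, -0.7, 0.2]
grip_width: 0.0004
grasp_force: 0.0
2.65 [0.53614713 0.01582537 0.18532766] [-1.78760806e-04  9.95098494e-01  9.88851228e-02 -8.28848620e-04] [ 0.14637043 -0.71490421  0.16340814] 0.00044805365843728767
0.81 [191.1, 260.5] (array([438.,  69.]), np.float32(-42.1), [52, 93])
0.78 [262.8, 133.1] (array([576.,  21.]), np.float32(11.2), [57, 100])
0.93 [292.9, 106.7] (array([575.,  20.]), np.float32(11.5), [77, 124])
```

View pics/w2.png

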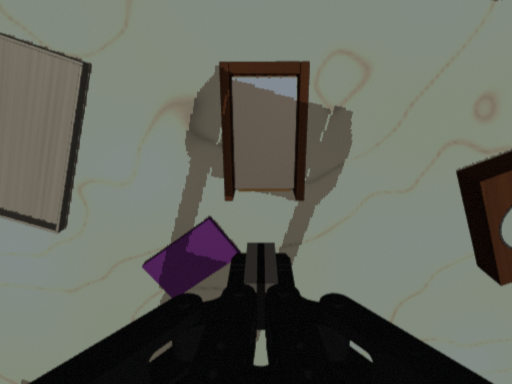

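The wrist view has the white tile and stand centred around column 263, rows 65–195, with its open end at the bottom. That agrees with the top view, so I'll go down and press.

```bash
python3 -m jog '[{"hand":0,"x":0.01,"y":-0.015,"z":-0.25,"twist":0},{"hand":0,"x":0.01,"y":-0.015,"z":-0.5,"twist":0},{"hand":0,"x":0.01,"y":-0.015,"z":-0.7,"twist":0},{"hand":0,"x":0.01,"y":-0.015,"z":-0.82,"twist":0},{"hand":0,"x":0.01,"y":-0.015,"z":-0.9,"twist":0},{"hand":0,"x":0.01,"y":-0.015,"z":-0.93,"twist":0},{"hand":0,"x":0.01,"y":-0.015,"z":-0.93,"twist":0}]' && python3 -m jog '[{"hand":0,"x":0,"y":0,"z":-0.01,"twist":0},{"hand":0,"x":0,"y":0,"z":-0.02,"twist":0},{"hand":0,"x":0,"y":0,"z":-0.03,"twist":0},{"hand":0,"x":0,"y":0,"z":-0.04,"twist":0},{"hand":0,"x":0,"y":0,"z":-0.05,"twist":0},{"hand":0,"x":0,"y":0,"z":-0.06,"twist":0}]' && python3 -m jog '[{"hand":0,"x":0,"y":0,"z":-0.01,"twist":0},{"hand":0,"x":0,"y":0,"z":-0.02,"twist":0},{"hand":0,"x":0,"y":0,"z":-0.02,"twist":0}]'
```

```text
clock: 3.38
tcp_pos: [0.5374, 0.0118, 0.0468]
tool_rot: [-0.0, 0.995, 0.097, -0.0]
contact_force: [-0.0, -0.4, 0.2]
grip_width: 0.0001
grasp_force: 0.0
clock: 3.88
tcp_pos: [0.5374, 0.0124, 0.0379]
tool_rot: [0.0, 0.995, 0.098, -0.0]
contact_force: [-4.4, -1.5, 4.7]
grip_width: -0.0001
grasp_force: 2.6
clock: 4.13
tcp_pos: [0.5371, 0.0124, 0.0344]
tool_rot: [-0.0, 0.995, 0.098, -0.0]
contact_force: [-3.9, -0.8, 3.4]
grip_width: 0.0002
grasp_force: 1.8
```

```bash
python3 -m jog '[{"hand":0,"x":0,"y":0,"z":-0.01,"twist":0},{"hand":0,"x":0,"y":0,"z":-0.02,"twist":0},{"hand":0,"x":0,"y":0,"z":-0.03,"twist":0},{"hand":0,"x":0,"y":0,"z":-0.03,"twist":0}]' && python3 -m jog '[{"hand":0,"x":0,"y":0,"z":-0.01,"twist":0},{"hand":0,"x":0,"y":0,"z":-0.01,"twist":0}]'
```

```text
clock: 4.47
tcp_pos: [0.5369, 0.0124, 0.0298]
tool_rot: [-0.0, 0.995, 0.098, -0.001]
contact_force: [-7.3, -1.5, 2.1]
grip_width: -0.0001
grasp_force: 2.7
clock: 4.63
tcp_pos: [0.537, 0.0124, 0.0293]
tool_rot: [0.0, 0.995, 0.098, -0.001]
contact_force: [-13.2, -0.9, 17.8]
grip_width: -0.0001
grasp_force: 11.0
```

Firm stop at about 11 mm. Next I'll lift, open and look at the tipped tile.

```bash
python3 -m jog '[{"hand":0,"x":0,"y":0,"z":0.1,"twist":0},{"hand":0,"x":0,"y":0,"z":0.35,"twist":0},{"hand":0,"x":0,"y":0,"z":0.6,"twist":0},{"hand":1,"x":0,"y":0,"z":0.85,"twist":0},{"hand":1,"x":0,"y":0,"z":0.85,"twist":0},{"hand":1,"x":0.2,"y":0.04,"z":0.85,"twist":0},{"hand":1,"x":0.4,"y":0.085,"z":0.85,"twist":0},{"hand":1,"x":0.4,"y":0.085,"z":0.85,"twist":0}]'
python3 - <<'E'
from h import *
o=observe();i=camera_info("wrist");a=capture("wrist");save("w3",a)
b=capture("scene")[130:250,170:330]
cv2.imwrite("pics/v3.png",np.hstack([a[:,:,::-1],cv2.resize(b,(288,216))[:,:,::-1].repeat(1,0) if 0 else cv2.copyMakeBorder(cv2.resize(b,(288,216)),0,168,0,0,0)[:,:,::-1]]))
print(o["clock"],o["tcp_pos"],o["contact_force"],o["grip_width"])
for r in outline_of("tile_mid","wrist"): print(round(r["confidence"],2),r["centre"],rect("wrist",r["region"],.045,i))
E
```

```text
clock: 5.3
tcp_pos: [0.601, 0.0259, 0.1556]
tool_rot: [-0.0, 0.995, 0.098, 0.001]
contact_force: [1.2, 0.6, -0.5]
grip_width: 0.0604
grasp_force: 0.0
5.3 [0.60101266 0.02592834 0.15560693] [ 1.21220439  0.5524384  -0.48549961] 0.06042063320298916
0.57 [260.4, 212.9] (array([578.,  21.]), np.float32(12.7), [60, 74])
0.56 [206.2, 316.7] (array([463.,  60.]), np.float32(-42.6), [53, 64])
```

View pics/v3.png

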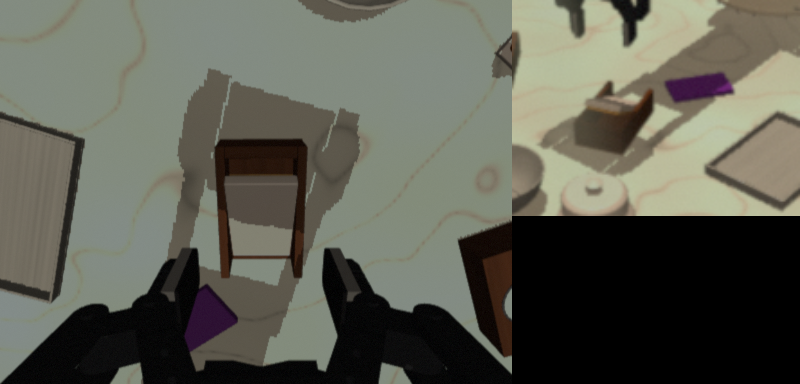

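The tile is tipped: its raised end is at row 180, columns 225–298, clear of the end wall. I'll check where that is.

Run:
```python
from h import *
for p in((225,178),(298,178),(225,185),(297,185)): print(ray("wrist",p,.066).round(4), ray("wrist",p,.058).round(4))
print(observe()["tcp_pos"])
```

```text
[0.6077 0.0548 0.066 ] [0.6053 0.0553 0.058 ]
[0.6184 0.0007 0.066 ] [ 0.6164 -0.0007  0.058 ]
[0.6023 0.0539 0.066 ] [0.5997 0.0544 0.058 ]
[6.129e-01 2.000e-04 6.600e-02] [ 0.6106 -0.0012  0.058 ]
[0.59727199 0.02530958 0.15563418]
```

```bash
python3 -m jog '[{"hand":1,"x":0,"y":0,"z":0,"twist":0},{"hand":1,"x":0,"y":0,"z":-0.15,"twist":0},{"hand":1,"x":0,"y":0,"z":-0.35,"twist":0},{"hand":1,"x":0,"y":0,"z":-0.5,"twist":0},{"hand":1,"x":0,"y":0,"z":-0.63,"twist":0},{"hand":1,"x":0,"y":0,"z":-0.72,"twist":0},{"hand":1,"x":0,"y":0,"z":-0.755,"twist":0},{"hand":1,"x":0,"y":0,"z":-0.755,"twist":0}]' && python3 -m jog '[{"hand":0.72,"x":0,"y":0,"z":0,"twist":0},{"hand":0.72,"x":0,"y":0,"z":0,"twist":0},{"hand":0.72,"x":0,"y":0,"z":0,"twist":0},{"hand":0.5,"x":0,"y":0,"z":0,"twist":0},{"hand":0.5,"x":0,"y":0,"z":0,"twist":0},{"hand":0.5,"x":0,"y":0,"z":0,"twist":0},{"hand":0.5,"x":0,"y":0,"z":0,"twist":0}]' 40
```

```text
clock: 6.12
tcp_pos: [0.5966, 0.0251, 0.0423]
tool_rot: [-0.0, 0.995, 0.097, -0.001]
contact_force: [-0.9, -0.5, 0.1]
grip_width: 0.0855
grasp_force: 0.0
clock: 6.7
tcp_pos: [0.598, 0.0252, 0.0439]
tool_rot: [0.0, 0.995, 0.098, 0.001]
contact_force: [0.5, 0.5, 6.7]
grip_width: 0.0551
grasp_force: 44.9
```

```bash
python3 -m jog '[{"hand":0.5,"x":0,"y":0,"z":0.02,"twist":0},{"hand":0.5,"x":0,"y":0,"z":0.06,"twist":0},{"hand":0.5,"x":0,"y":0,"z":0.12,"twist":0},{"hand":0.5,"x":0,"y":0,"z":0.25,"twist":0},{"hand":0.5,"x":0,"y":0,"z":0.4,"twist":0},{"hand":0.5,"x":0,"y":0,"z":0.55,"twist":0},{"hand":0.5,"x":0,"y":0,"z":0.7,"twist":0},{"hand":0.5,"x":0,"y":0,"z":0.7,"twist":0}]' 60
python3 - <<'E'
from h import *
o=observe();a=capture("wrist");b=capture("scene")[110:260,170:370]
save("v4",np.hstack([a,cv2.copyMakeBorder(cv2.resize(b,(288,216)),0,168,0,0,0)]))
print(o["clock"],o["tcp_pos"],o["contact_force"],o["grip_width"],o["grasp_force"])
E
```

```text
clock: 7.37
tcp_pos: [0.599, 0.0251, 0.1536]
tool_rot: [0.001, 0.995, 0.098, 0.003]
contact_force: [0.5, 0.6, 0.1]
grip_width: 0.0542
grasp_force: 65.5
7.3667 [0.59904378 0.0251187  0.15358397] [0.45021005 0.63066803 0.14238891] 0.054224472358299254 65.49509525299072
```

View pics/v4.png

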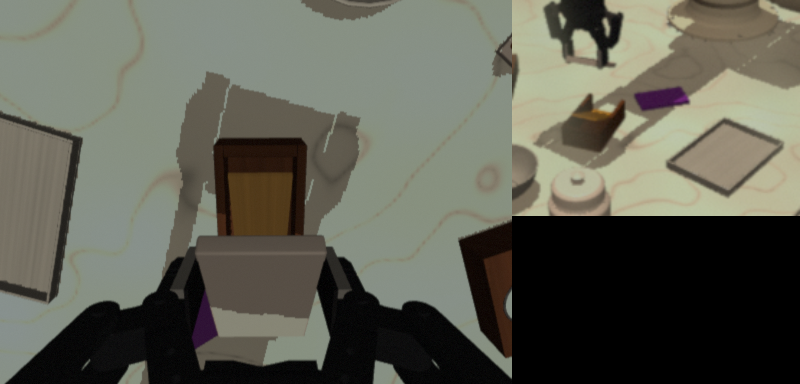

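The tile is held, lifted clear with the low end pointing towards the robot. Next is the tray.

```bash
python3 -m jog '[{"hand":0.5,"x":-0.03,"y":0.13,"z":0,"twist":-0.02},{"hand":0.5,"x":-0.08,"y":0.33,"z":0,"twist":-0.05},{"hand":0.5,"x":-0.13,"y":0.55,"z":0,"twist":-0.08},{"hand":0.5,"x":-0.19,"y":0.81,"z":0,"twist":-0.106},{"hand":0.5,"x":-0.19,"y":0.81,"z":0,"twist":-0.106}]' && python3 -m jog '[{"hand":0.5,"x":-0.06,"y":0.25,"z":0,"twist":0},{"hand":0.5,"x":-0.12,"y":0.5,"z":0,"twist":0},{"hand":0.5,"x":-0.17,"y":0.7,"z":0,"twist":0},{"hand":0.5,"x":-0.19,"y":0.8,"z":0,"twist":0},{"hand":0.5,"x":-0.19,"y":0.8,"z":0,"twist":0},{"hand":0.5,"x":-0.19,"y":0.8,"z":0,"twist":0}]'
python3 - <<'E'
from h import *
o=observe();i=camera_info("wrist");a=capture("wrist");b=capture("scene")[120:270,220:420]
save("v5",np.hstack([a,cv2.copyMakeBorder(cv2.resize(b,(288,216)),0,168,0,0,0)]))
print(o["clock"],o["tcp_pos"],o["tool_rot"],o["contact_force"],o["grip_width"],o["grasp_force"])
for r in outline_of("tray_in","wrist"): print(r["confidence"],r["centre"],rect("wrist",r["region"],.016,i))
E
```

```text
clock: 7.88
tcp_pos: [0.5668, 0.152, 0.1471]
tool_rot: [-0.001, 0.997, -0.071, -0.001]
contact_force: [0.3, 1.2, -0.8]
grip_width: 0.054
grasp_force: 65.4
clock: 8.38
tcp_pos: [0.5398, 0.2671, 0.1471]
tool_rot: [0.0, 0.998, -0.068, -0.001]
contact_force: [0.3, 0.3, -0.4]
grip_width: 0.0541
grasp_force: 65.4
8.3833 [0.5398393  0.26712609 0.14707037] [ 3.31320986e-04  9.97691906e-01 -6.78991635e-02 -6.73448241e-04] [ 0.276759    0.34596259 -0.36869674] 0.054139236695252724 65.43605446815491
0.78 [34.8, 172.9] (array([573., 453.]), np.float32(-22.5), [82, 194])
0.72 [257.6, 163.5] (array([546., 266.]), np.float32(-7.4), [130, 136])
```

View pics/v5.png

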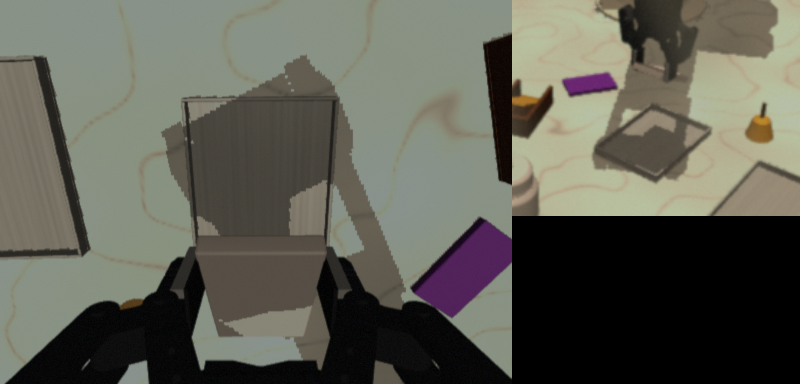

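Tile and tray are aligned: tray sides at columns 187 and 334, tile centred at column 262. I'll lower until its low end touches.

```bash
python3 -m jog '[{"hand":0.5,"x":0,"y":0,"z":-0.15,"twist":0},{"hand":0.5,"x":0,"y":0,"z":-0.35,"twist":0},{"hand":0.5,"x":0,"y":0,"z":-0.5,"twist":0},{"hand":0.5,"x":0,"y":0,"z":-0.6,"twist":0},{"hand":0.5,"x":0,"y":0,"z":-0.66,"twist":0},{"hand":0.5,"x":0,"y":0,"z":-0.68,"twist":0},{"hand":0.5,"x":0,"y":0,"z":-0.68,"twist":0}]' 40 && python3 -m jog '[{"hand":0.5,"x":0,"y":0,"z":-0.02,"twist":0},{"hand":0.5,"x":0,"y":0,"z":-0.04,"twist":0},{"hand":0.5,"x":0,"y":0,"z":-0.06,"twist":0},{"hand":0.5,"x":0,"y":0,"z":-0.06,"twist":0}]' && python3 -m jog '[{"hand":0.5,"x":0.01,"y":0,"z":-0.02,"twist":0},{"hand":0.5,"x":0.02,"y":0,"z":-0.04,"twist":0},{"hand":0.5,"x":0.02,"y":0,"z":-0.06,"twist":0},{"hand":0.5,"x":0.02,"y":0,"z":-0.06,"twist":0}]'
```

```text
clock: 9.12
tcp_pos: [0.5406, 0.2661, 0.0459]
tool_rot: [0.0, 0.998, -0.069, -0.0]
contact_force: [-0.5, -1.1, -0.3]
grip_width: 0.0545
grasp_force: 65.5
clock: 9.45
tcp_pos: [0.5404, 0.2667, 0.0368]
tool_rot: [-0.0, 0.998, -0.069, -0.0]
contact_force: [0.4, -0.3, -1.8]
grip_width: 0.0541
grasp_force: 65.5
clock: 9.78
tcp_pos: [0.5447, 0.2668, 0.0286]
tool_rot: [-0.0, 0.998, -0.069, 0.001]
contact_force: [3.4, -1.4, 8.3]
grip_width: 0.0539
grasp_force: 66.8
```

```bash
python3 -m jog '[{"hand":0.5,"x":0.01,"y":0,"z":-0.02,"twist":0},{"hand":0.5,"x":0.015,"y":0,"z":-0.04,"twist":0},{"hand":0.5,"x":0.02,"y":0,"z":-0.06,"twist":0},{"hand":0.5,"x":0.02,"y":0,"z":-0.06,"twist":0}]' 30 && python3 -m jog '[{"hand":0.5,"x":0.01,"y":0,"z":-0.02,"twist":0},{"hand":0.5,"x":0.015,"y":0,"z":-0.035,"twist":0},{"hand":0.5,"x":0.02,"y":0,"z":-0.05,"twist":0},{"hand":0.5,"x":0.02,"y":0,"z":-0.05,"twist":0}]'
python3 - <<'E'
from h import *
a=capture("wrist");b=capture("scene")[140:240,260:380]
save("v6",np.hstack([a,cv2.copyMakeBorder(cv2.resize(b,(288,240)),0,144,0,0,0)]))
E
```

```text
clock: 10.12
tcp_pos: [0.5477, 0.2669, 0.0195]
tool_rot: [-0.0, 0.998, -0.069, 0.001]
contact_force: [3.7, 1.0, 7.4]
grip_width: 0.0543
grasp_force: 67.4
clock: 10.45
tcp_pos: [0.5503, 0.2671, 0.0119]
tool_rot: [-0.001, 0.998, -0.069, 0.001]
contact_force: [0.3, 1.4, 6.0]
grip_width: 0.0544
grasp_force: 67.8
```

View pics/v6.png

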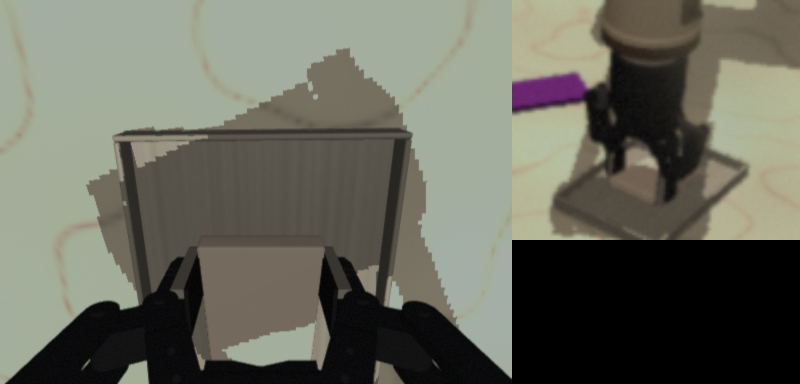

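The tile is pivoting down in the grip, inside the tray and clear of its sides. I'll keep lowering in small steps.

```bash
python3 -m jog '[{"hand":0.5,"x":0.005,"y":0,"z":-0.015,"twist":0},{"hand":0.5,"x":0.01,"y":0,"z":-0.03,"twist":0},{"hand":0.5,"x":0.01,"y":0,"z":-0.045,"twist":0},{"hand":0.5,"x":0.01,"y":0,"z":-0.045,"twist":0}]' && python3 -m jog '[{"hand":0.5,"x":0,"y":0,"z":-0.01,"twist":0},{"hand":0.5,"x":0,"y":0,"z":-0.02,"twist":0},{"hand":0.5,"x":0,"y":0,"z":-0.02,"twist":0}]'
```

```text
clock: 10.88
tcp_pos: [0.5518, 0.2668, 0.0051]
tool_rot: [-0.0, 0.998, -0.069, 0.001]
contact_force: [3.2, -1.6, 6.6]
grip_width: 0.0542
grasp_force: 68.0
clock: 11.13
tcp_pos: [0.552, 0.2668, 0.0023]
tool_rot: [-0.0, 0.998, -0.069, 0.001]
contact_force: [4.1, -0.8, 6.5]
grip_width: 0.0544
grasp_force: 68.1
```

```bash
python3 -m jog '[{"hand":0.5,"x":0,"y":0,"z":-0.01,"twist":0},{"hand":0.5,"x":0,"y":0,"z":-0.01,"twist":0}]' && python3 -m jog '[{"hand":0.5,"x":0,"y":0,"z":-0.01,"twist":0},{"hand":0.5,"x":0,"y":0,"z":-0.01,"twist":0}]'
python3 - <<'E'
from h import *
a=capture("wrist");b=capture("scene")[140:240,260:380]
save("v7",np.hstack([a,cv2.copyMakeBorder(cv2.resize(b,(288,240)),0,144,0,0,0)]))
E
```

```text
clock: 11.3
tcp_pos: [0.552, 0.2668, 0.0008]
tool_rot: [-0.0, 0.998, -0.069, 0.001]
contact_force: [3.7, -1.3, 6.1]
grip_width: 0.0543
grasp_force: 68.1
clock: 11.47
tcp_pos: [0.5521, 0.2668, -0.0005]
tool_rot: [-0.0, 0.998, -0.069, 0.001]
contact_force: [3.2, -1.2, 5.2]
grip_width: 0.0545
grasp_force: 68.2
```

View pics/v7.png

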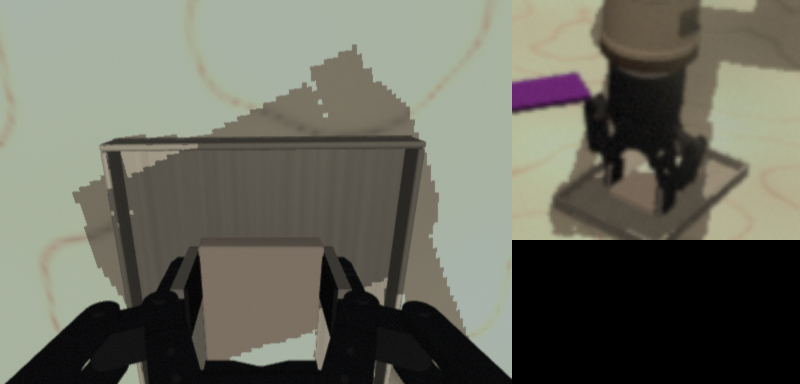

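The tile's far end (row 240) is nearly down. I'll continue until the force rises.

```bash
python3 -m jog '[{"hand":0.5,"x":0,"y":0,"z":-0.008,"twist":0},{"hand":0.5,"x":0,"y":0,"z":-0.008,"twist":0}]' && python3 -m jog '[{"hand":0.5,"x":0,"y":0,"z":-0.008,"twist":0},{"hand":0.5,"x":0,"y":0,"z":-0.008,"twist":0}]'
```

```text
clock: 11.73
tcp_pos: [0.5521, 0.2669, -0.0007]
tool_rot: [-0.0, 0.998, -0.069, 0.001]
contact_force: [-2.3, -2.3, 21.2]
grip_width: 0.054
grasp_force: 76.3
clock: 11.9
tcp_pos: [0.5521, 0.2669, -0.0008]
tool_rot: [-0.0, 0.998, -0.069, 0.001]
contact_force: [-10.3, -6.2, 37.3]
grip_width: 0.0544
grasp_force: 85.4
```

```bash
python3 -m jog '[{"hand":0.5,"x":0,"y":0,"z":0.008,"twist":0},{"hand":0.6,"x":0,"y":0,"z":0.008,"twist":0},{"hand":0.62,"x":0,"y":0,"z":0.008,"twist":0},{"hand":0.63,"x":0,"y":0,"z":0.008,"twist":0},{"hand":0.64,"x":0,"y":0,"z":0.008,"twist":0},{"hand":0.65,"x":0,"y":0,"z":0.008,"twist":0},{"hand":0.66,"x":0,"y":0,"z":0.008,"twist":0},{"hand":0.68,"x":0,"y":0,"z":0.008,"twist":0}]' 20 && python3 -m jog '[{"hand":0.7,"x":0,"y":0,"z":0,"twist":0},{"hand":0.73,"x":0,"y":0,"z":0,"twist":0},{"hand":0.77,"x":0,"y":0,"z":0,"twist":0},{"hand":0.77,"x":0,"y":0,"z":0,"twist":0}]'
```

```text
clock: 12.57
tcp_pos: [0.5519, 0.267, -0.0016]
tool_rot: [-0.0, 0.998, -0.069, 0.001]
contact_force: [0.9, 0.3, 10.7]
grip_width: 0.0579
grasp_force: 5.0
clock: 12.9
tcp_pos: [0.5507, 0.2667, -0.0027]
tool_rot: [0.0, 0.998, -0.069, -0.0]
contact_force: [-0.1, 0.1, -0.3]
grip_width: 0.066
grasp_force: 0.0
```

```bash
python3 -m jog '[{"hand":0.77,"x":0,"y":0,"z":0.03,"twist":0},{"hand":0.77,"x":0,"y":0,"z":0.1,"twist":0},{"hand":0.77,"x":0,"y":0,"z":0.3,"twist":0},{"hand":0.77,"x":0,"y":0,"z":0.5,"twist":0},{"hand":0.77,"x":0,"y":0,"z":0.75,"twist":0},{"hand":0.77,"x":0,"y":0,"z":1,"twist":0},{"hand":0.77,"x":0,"y":0,"z":1,"twist":0}]' && python3 -m jog '[{"hand":0.77,"x":-0.5,"y":-0.3,"z":0.3,"twist":0},{"hand":0.77,"x":-0.5,"y":-0.3,"z":0.3,"twist":0},{"hand":0.77,"x":-0.5,"y":-0.3,"z":0.3,"twist":0},{"hand":0.77,"x":-0.5,"y":-0.3,"z":0.3,"twist":0}]'
python3 - <<'E'
from h import *
i=camera_info("wrist");a=capture("wrist");b=capture("scene")[140:240,260:380]
save("v8",np.hstack([a,cv2.copyMakeBorder(cv2.resize(b,(288,240)),0,144,0,0,0)]))
for q in("tile_mid","tray_in"):
  for r in outline_of(q,"wrist"): print(q,r["confidence"],r["centre"],rect("wrist",r["region"],.013,i))
print(observe()["tcp_pos"],observe()["contact_force"])
E
```

```text
clock: 13.48
tcp_pos: [0.5533, 0.2676, 0.1565]
tool_rot: [-0.002, 0.998, -0.069, 0.005]
contact_force: [0.2, 0.6, 1.9]
grip_width: 0.0658
grasp_force: 0.0
clock: 13.82
tcp_pos: [0.4746, 0.2209, 0.1958]
tool_rot: [-0.001, 0.998, -0.069, 0.002]
contact_force: [-0.4, 0.5, 0.6]
grip_width: 0.0659
grasp_force: 0.0
tile_mid 0.67 [205.1, 133.1] (array([518., 271.]), np.float32(-7.9), [56, 99])
tile_mid 0.59 [405.3, 198.8] (array([420.,  76.]), np.float32(-42.1), [59, 99])
tray_in 0.9 [203.5, 82.1] (array([523., 269.]), np.float32(-7.3), [134, 182])
tray_in 0.58 [12.1, 122.7] (array([568., 438.]), np.float32(-22.4), [55, 182])
[0.47631429 0.22190664 0.19243405] [ 0.46253485  0.08877954 -1.27048148]
```

View pics/v8.png

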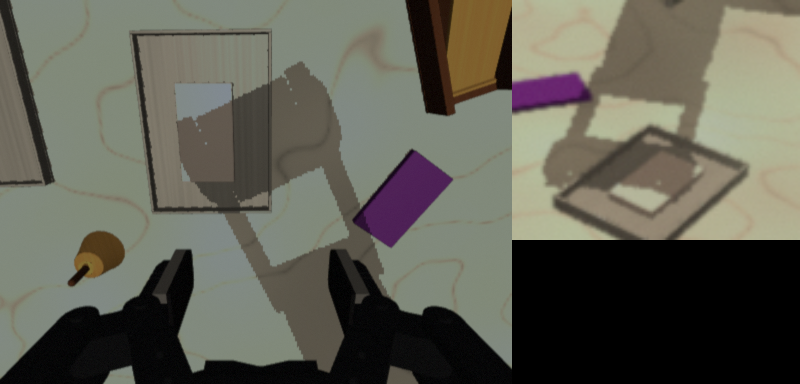

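The tile lies flat and centred in the tray (pixels 176–233 by 83–182, measured 56 x 99 mm), and the gripper is clear.

```bash
python3 -m jog '[{"hand":0.77,"x":0,"y":0,"z":0,"twist":0},{"hand":0.77,"x":0,"y":0,"z":0,"twist":0}]' && python3 -c "
from cell import *
print(sign_off())"
```

```text
clock: 14.18
tcp_pos: [0.4762, 0.2219, 0.1919]
tool_rot: [0.0, 0.998, -0.069, -0.001]
contact_force: [-0.1, 0.8, -0.5]
grip_width: 0.0656
grasp_force: 0.0
the job is handed in; nothing more can be done
None
```

I tipped the white tile up, took it by its raised end and laid it flat in the middle of the right-hand tray, keeping the arm well away from the tiger; the job was handed in at about 14 s.

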